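Lock the bracket into the welding jig with the bayonet clamp

TASK

Clamp the stainless bracket down in its welding jig. Take the T-handled bayonet clamp from the rack, drop its cross pin through the bracket's hole into the slots of the jig's socket (feel for them by turning under light pressure), press it down against its spring and twist it clockwise until it is drawn fully tight and meets its stop; then let go. Press and twist gently, without forcing anything, keep the bracket where it lies in the jig, and leave the other tools alone.

Things in the scene. Friction and masses are not known exactly. Their poses are not given: they have to be found in the camera images.
- clamp: Bayonet clamp, about 0.4 kg, hanging upright in a rack bore by its collar. Origin: centre of the cross pin; z up to the handle; x along pin and T handle (a half turn looks the same). Steel spindle 16 mm thick, round nose 14 mm below origin; cross pin 6 mm thick, 36 mm long; sprung collar, 64 mm wide, underside 10.5 mm above origin when free, sliding up to 9 mm more (2 N at first, then 4 N per mm).
- clamp_grip (a point): Middle of the clamp's black T handle, 65 mm above its origin: a bar 86 mm long (along the clamp's x), 14 mm thick, 22 mm high. 14 mm of thin stem (12 mm thick) are free under the bar, above the 38 mm wide spring housing. Grip the bar across its middle from above.
- jig: Welding jig, fixed: steel base plate 200 x 170 x 10 mm and on it a 130 x 110 mm pedestal whose top is 50 mm above the bench, with dowels to 62 mm round the nest, flange of the bracket to 76 mm. Twisting the clamp takes about 0.1 N m; at the stop this rises at once by 0.2 N m or more: go no further. Origin: centre of the underside, z up; the socket is on this z axis.
- socket_mouth (a point): Centre of the bayonet socket's mouth, level with the pedestal top. Lip 5 mm thick: bore 19 mm, two opposite slots 8.5 mm wide, 39 mm over both ends. The slot line lies along the jig's x axis only to within 29 degrees, so feel for it. Under the lip, ramps fall 2.2 mm clockwise (from above); 72 degrees past the slots a stop ends them. The last 4 degrees are level and hold the clamp.
- bracket: Stainless angle bracket, 0.4 kg, loose in the jig's nest between the dowels (2 mm play): plate 130 x 100 x 4 mm with a 43 mm hole over the socket, flange 26 mm high along its +x side. Origin: centre of the hole at the plate's underside, z up. The collar bears on the plate's top, 4 mm above the socket's mouth: 10 N of push brings the pin below the lip; drawn tight it presses with 16 N.
- rack: Aluminium clamp rack, fixed: block 85 x 250 x 45 mm with three 43 mm bores, 80 mm apart along its y. Origin: centre of the underside. The clamp hangs in one of the bores, its collar on the block's top, handle roughly along the row; two other tools hang in the other bores.
- ball_pin: Locating pin with a 36 mm black ball knob, 56 mm high above the rack, hanging by its 60 mm flange in a rack bore; leave it. Origin under the flange.
- star_screw: Hold-down screw with a flat 52 mm black star knob, 42 mm high above the rack, hanging by its 60 mm flange in a rack bore; leave it. Origin under the flange.
- hammer: Steel hammer 260 mm long lying on the bench; leave it. Origin at its middle, underside.
- wire_brush: Wooden-handled wire brush 200 mm long lying on the bench; leave it. Origin at its middle, underside.
- magnet_square: Black triangular welding magnet, 100 mm sides, 17 mm high, lying at the back of the bench; leave it.
- f_clamp: F-clamp 350 mm long with a wooden handle, lying at the left side of the bench; leave it.
- tungsten_jar: Small jar 44 mm wide, 75 mm high, standing between the robot and the work; leave it.
- offcut: Short stainless angle offcut, 110 x 50 x 35 mm, lying at the right of the bench; leave it.
Not all that is in view belongs to the job. Leave any green or orange look-alike of the clamp alone.

How it is judged (in metres and radians):
On the way:
1. the clamp's cross pin has gone down through the slots, below the socket's lip (horizontal distance between clamp and socket_mouth below 0.004 m and z of clamp in the frame of jig below 0.0425 m), for 0.1 s.
At the end, for the whole second after the job is handed in: The clamp stands upright (within 3 degrees) in the socket, its pin below the lip within 4 mm of the socket's axis, released and at rest, and presses on the bracket with more than 15.6 N; the bracket lies flat in its nest, its hole within 5 mm of the socket's axis (all of step 1 and contact force between clamp and bracket above 15.6 N and angle between clamp's own z axis and vertical below 0.06 rad and linear speed of clamp below 0.01 m/s and horizontal distance between bracket and socket_mouth below 0.005 m and z of bracket in the frame of jig below 0.0525 m and angle between bracket's own z axis and vertical below 0.03 rad); the robot touches nothing.
It fails at once if the clamp is pressed on the bracket with more than 30 N (contact force between clamp and bracket above 30 N).
It fails at once if the clamp is forced against the jig or its socket with more than 75 N in all (contact force between clamp and jig above 75 N).
It fails at once if the bracket is shoved or lifted out of its nest (distance of bracket from where it was at the start of the episode above 0.008 m or angle between bracket's own z axis and vertical above 0.15 rad).
It fails at once if a tool that is not part of the job is moved (distance of any of ball_pin, star_screw, hammer, wire_brush, magnet_square, f_clamp, tungsten_jar, offcut from where it was at the start of the episode above 0.02 m).
It also fails if it takes over 67 s, if anything falls off the work surface, if the arm or the gripper's body presses on something with over 40 N, if the wrist force passes 120 N, or if a joint passes its speed limit or range.

ROBOT

A 6-joint arm with a two-finger parallel gripper is mounted at the origin on the work surface. World frame = base frame: x ahead of the robot, y to its left, z up, the work surface at z = 0. Lengths are in m, angles in degrees, forces in N, time in s.
With the tool pointing down it reaches from about 0.25 to 0.725 m from the base axis. Payload 9.7 kg.
Tool frame: the origin (TCP) lies midway between the tips of the shut fingers; the grasp point (between the pads) lies 19 mm behind it; z points along the fingers, y is the line along which they close (so a half turn about z gives the same grasp; the last joint's range is limited). The gripper opens to 85 mm and grips with 20 to 120 N. Pads are 22 mm wide; open, the fingers measure 114 mm over their backs; the gripper's body (76 mm by 85 mm) begins 54 mm behind the grasp point. The pads swing forward as they close: fully open they stand 13 mm farther back than shut.
Start: joints at [66.692, 4.979, 10.078, 95.1, 0, 90], TCP at [0.218, 0.505, 0.231] pointing down, gripper open.
Joint ranges: [-179.16, 179.16], [-48.56, 103.87], [-65.8, 70.77], [-126.05, 130.52], [-82.76, 87.17], [-180, 180]. Speed limits (degrees/s): [127.2, 127.2, 147.25, 180, 180, 180].

INTERFACE

Orientations are given as [roll, pitch, yaw] about the fixed x, y, z axes, in that order (R = Rz(yaw) Ry(pitch) Rx(roll)).
In Python, from workcell import bot gives the robot as it stands.
- The arm moves only by the shell command python3 -m crank 'ROWS' [FORCE]. ROWS is JSON, a list of rows, each an object with "gripper": the finger opening in mm, from 0 to 85.4; "travel": the shift along the tool's x, y, z in mm, a list of three; "twist": the turn, a rotation vector about the tool's x, y, z in rad, a list of three. In form: [{"gripper": gripper, "travel": [tx, ty, tz], "twist": [rx, ry, rz]}, ...]. A call has 1 to 12 rows; each row shifts and turns the commanded pose from where the row before left it, along the tool's axes as they then stand; what a row does not reach is not made up. A row lasts 1/8 s, in which the tool goes at most 62.5 mm and 10.7 degrees, less where a joint would pass 70% of its speed; a pose out of reach is approached as far as the arm can. A call is refused whole if a number of a shift passes 62.5 or a number of a turn 0.188, either way. A call with a gripper value outside its range is refused whole. The fingers move at their own pace and stop on an object; FORCE is the grip in N (left out, the last holds). Time passes only in rows, so rows that do not move let the fingers close. It gives the time, the measured TCP pose, the force, the opening and the grip force at its end, in the units of the state.
- bot.get_obs(): the state, without advancing time (a new reading comes with each control period).
- bot.camera(name): name is "side" or "top" or "wrist"; returns the picture (400x640x3 uint8, red, green, blue); there is no depth.
- bot.calibration(name): a dict with "vfov" (degrees; the focal length in pixels is half the picture's height over the tangent of half this angle, whatever the lens; pixels are square), "cx", "cy" (the principal point, pixels), "k1" (the pictures are not rectified: a ray, as slopes to the right and down, at radius r is drawn at 1 + k1 r^2 times it, then the intrinsics apply), "camera_from_world" (4x4, takes a point from world to camera coordinates). Camera axes: x right, y down, z forward; pixel columns grow to the right and rows downward; lengths in m; the calibration is good to about 2 mm. A picture is of the moment at which its call begins: read the wrist's pose just before it. calibration takes no time and is no camera call; for the wrist camera it gives the pose at the moment of the call.
- bot.job_done(): hands the job in; it is judged then, once.
The state is a dict: "time": time; "q": joint angles; "qd": joint speeds; "joint_efforts": joint torques, N m; "ee_pos": TCP position; "tcp_rot": TCP orientation; "wrist_force": force on the tool from outside, world axes, zero at the start; "torque": the same for the moment, N m; "opening": finger opening in m; "grasp_force": force on a finger pad.
Only numpy, scipy, OpenCV 4.12 (cv2) and the standard library are available. Lean on these libraries where they do the work, as an engineer would, in place of code of your own. Each camera call takes 0.05 s, during which the arm holds its last target. There are 200 camera calls.

## Working session

There is one attempt and no reset: what is moved stays moved. The work goes in short steps, Python scripts to look and compute and a shell command to move; the robot and the scene stay as the last step left them, time stands still between calls to the robot, and variables do not carry over. Pictures are saved under pics/ and viewed, at most 10 in all, crops included, and the job is handed in when it is done.

```bash
ls; mkdir -p pics; cat > h.py <<'E'
import numpy as np, cv2
from workcell import bot
def K(c):
    f=200/np.tan(np.radians(c['vfov'])/2); return f
def proj(c,P):
    T=np.array(c['camera_from_world']); p=(T[:3,:3]@np.atleast_2d(P).T).T+T[:3,3]
    s=p[:,:2]/p[:,2:]; r2=(s**2).sum(1,keepdims=True); s=s*(1+c['k1']*r2)
    return s*K(c)+[c['cx'],c['cy']]
def unproj(c,uv,z):
    uv=np.atleast_2d(uv).astype(float); d=(uv-[c['cx'],c['cy']])/K(c); s=d.copy()
    for _ in range(30): s=d/(1+c['k1']*(s**2).sum(1,keepdims=True))
    T=np.array(c['camera_from_world']); R=T[:3,:3]; o=-R.T@T[:3,3]
    v=np.c_[s,np.ones(len(s))]@R
    return o+v*((z-o[2])/v[:,2])[:,None]
def snap(n,f):
    c=bot.calibration(n); im=bot.camera(n); cv2.imwrite(f'pics/{f}.png',im[:,:,::-1]); return c,im
E
python3 - <<'E'
from h import *
for n in('top','side'):
    c,im=snap(n,n+'0'); T=np.array(c['camera_from_world']); print(n,c['vfov'],c['k1'],-T[:3,:3].T@T[:3,3])
o=bot.get_obs(); print(o)
E
```

```text
pics
top 51.68291899527859 -0.06631205257088467 [0.27391595 0.03611396 1.54061588]
side 44.96111874868872 -0.005376740617242749 [-0.01099849 -0.84201053  1.10709238]
{'time': 0.1, 'q': array([6.66932836e+01, 5.00791713e+00, 1.00379188e+01, 9.51001617e+01,
       8.41077782e-04, 9.00007334e+01]), 'qd': array([ 0.0169188 , -0.00180791,  0.07284817, -0.13238154, -0.0705885 ,
        0.01048249]), 'joint_efforts': array([-1.51627668e-03, -5.21562946e+01,  4.65652871e+01,  1.60459662e-02,
       -1.02149281e-04,  1.82867899e-05]), 'ee_pos': array([0.21751961, 0.50492253, 0.23064465]), 'tcp_rot': array([-1.79929840e+02, -8.40179104e-04,  1.56692549e+02]), 'wrist_force': array([-0.09861849,  0.43760566,  0.30982571]), 'torque': array([ 0.07263945,  0.02080613, -0.04662782]), 'grasp_force': 0.0, 'opening': 0.08562723711187506}
```

View pics/top0.png

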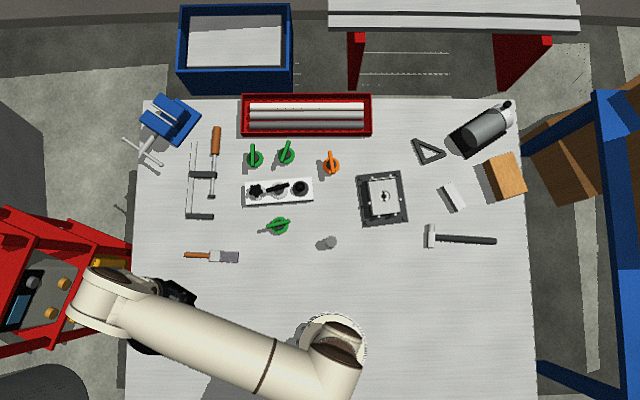

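View pics/side0.png

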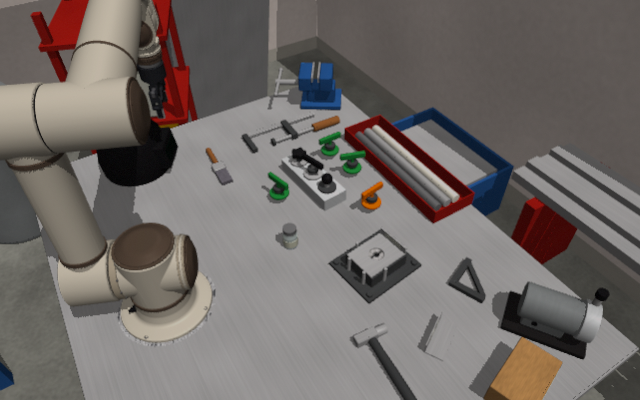

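The top view shows the rack at (279,191) and the jig at (382,197). These could be taken for the clamp: black T in the middle bore (277,188), green ones at (254,156), (286,152) and (278,226), orange at (331,162), star knob (256,190), ball knob (300,187). I choose the black T at (277,188) and check it in a close crop.

```bash
python3 - <<'E'
from h import *
im=cv2.imread('pics/top0.png')
a=cv2.resize(im[170:215,235:325],None,fx=8,fy=8,interpolation=cv2.INTER_CUBIC)[:, :720]
b=cv2.resize(im[165:235,348:418],None,fx=6,fy=6,interpolation=cv2.INTER_CUBIC)
cv2.imwrite('pics/ca.png',a); cv2.imwrite('pics/cb.png',b)
c=bot.calibration('top')
print(unproj(c,[[277,188],[268,192],[287,184]],.12),unproj(c,[[245,182],[311,178],[313,201],[248,206]],.045))
print(unproj(c,[[382,197]],.05))
E
```

```text
[[0.55916183 0.188145   0.12      ]
 [0.54498905 0.21952358 0.12      ]
 [0.57336484 0.15317515 0.12      ]] [[0.59736138 0.31539895 0.045     ]
 [0.6115841  0.07057971 0.045     ]
 [0.52509713 0.06317641 0.045     ]
 [0.50725495 0.30189297 0.045     ]]
[[ 0.53834667 -0.19024896  0.05      ]]
```

View pics/ca.png

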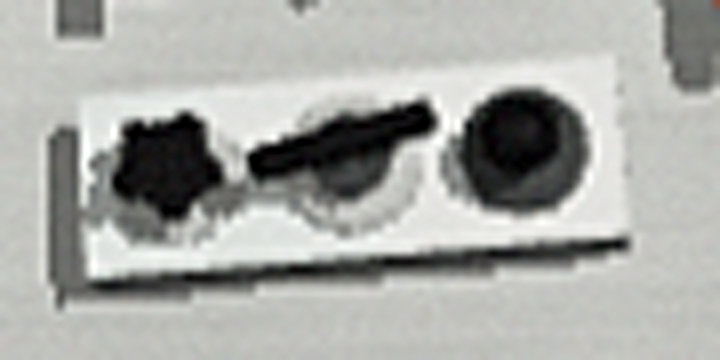

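View pics/cb.png

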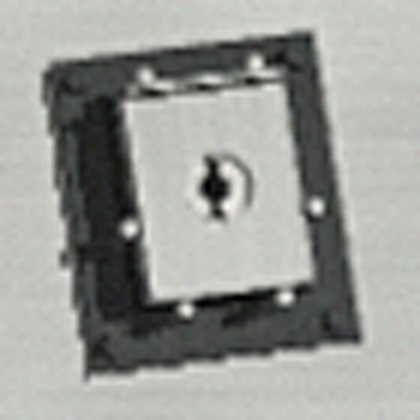

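The crop confirms it: a black T handle, at (250,163)–(432,115) in the crop, on a housing in the middle bore, with the star to its left and the ball to its right. In the jig crop the slotted socket is at (215,188), with the slots roughly vertical in the image and the flange at the top.

```bash
python3 - <<'E'
from h import *
c=bot.calibration('wrist'); T=np.array(c['camera_from_world'])
o=bot.get_obs(); from scipy.spatial.transform import Rotation as Ro
R=Ro.from_euler('xyz',o['tcp_rot'],degrees=True).as_matrix()
cam=-T[:3,:3].T@T[:3,3]
print(c['vfov'],R.T@(cam-o['ee_pos']),R.T@T[:3,:3].T)
t=bot.calibration('top')
print(unproj(t,[[266.3,190.4],[289,184.4],[277.75,187.25]],.11),unproj(t,[[383.8,196.3]],.05))
E
python3 -m crank '[{"gripper":85,"travel":[-54,-20,0],"twist":[0,0,0]},{"gripper":85,"travel":[-54,-20,0],"twist":[0,0,0]},{"gripper":85,"travel":[-54,-20,0],"twist":[0,0,0]},{"gripper":85,"travel":[-54,-20,0],"twist":[0,0,0]},{"gripper":85,"travel":[-54,-20,0],"twist":[0,0,0]},{"gripper":85,"travel":[-54,-20,0],"twist":[0,0,0.15]},{"gripper":85,"travel":[-45,-30,0],"twist":[0,0,0.15]},{"gripper":85,"travel":[-40,-36,0],"twist":[0,0,0.15]},{"gripper":85,"travel":[0,0,0],"twist":[0,0,0.15]},{"gripper":85,"travel":[0,0,0],"twist":[0,0,0.15]},{"gripper":85,"travel":[0,0,0],"twist":[0,0,0]}]'
```

```text
68.10424418030544 [ 0.08145175 -0.00033047 -0.14231249] [[-8.74178757e-04 -9.48441852e-01 -3.16949978e-01]
 [ 9.99998985e-01 -1.18577074e-03  7.90208992e-04]
 [-1.12529729e-03 -3.16948966e-01  9.48441926e-01]]
[[0.55266957 0.22693364 0.11      ]
 [0.57400203 0.14690332 0.11      ]
 [0.56386267 0.1865999  0.11      ]] [[ 0.54093875 -0.19695499  0.05      ]]
time: 1.48
ee_pos: [0.497, 0.1639, 0.231]
tcp_rot: [-180.0, -0.0, 113.8]
wrist_force: [-0.0, 0.1, 0.7]
opening: 0.0851
grasp_force: 0.0
```

```bash
python3 - <<'E'
from h import *
c,im=snap('wrist','w1')
print(proj(c,[[0.564,0.187,.1105],[.5527,.2269,.1105],[.574,.147,.1105]]))
E
```

```text
[[398.1786276  199.51504456]
 [408.29673125 155.77324436]
 [387.74432708 238.93417081]]
```

View pics/w1.png

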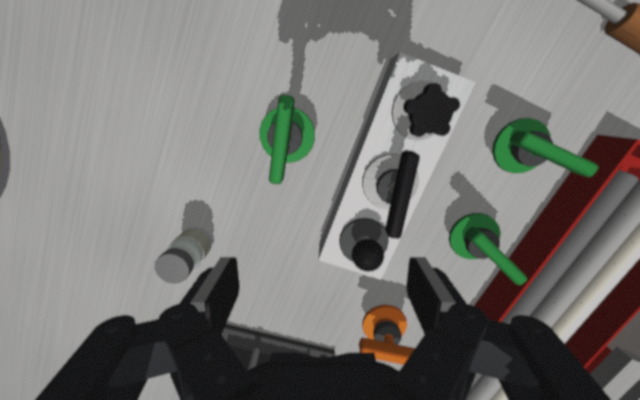

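The wrist view shows the black T handle from (408,153) to (396,236), with the star at (432,110) and the ball at (368,254). I'll fit the bar's silhouette as a box.

```bash
cat > fit.py <<'E'
from h import *
from scipy.optimize import minimize
def boxpts(x,y,a,z0,z1):
    c,s=np.cos(a),np.sin(a)
    return np.array([[x+c*u-s*v,y+s*u+c*v,z] for u in(-.043,.043) for v in(-.007,.007) for z in(z0,z1)])
def fit(c,im,x0,z0=.0885,z1=.1105,thr=45,box=None):
    g=im.max(2); m=np.zeros(g.shape,np.uint8); u0,v0,u1,v1=box
    m[v0:v1,u0:u1]=(g[v0:v1,u0:u1]<thr)
    n,l,st,_=cv2.connectedComponentsWithStats(m)
    p=proj(c,[[x0[0],x0[1],z1]])[0]; 
    k=1+np.argmax(st[1:,4]); m=(l==k).astype(np.uint8)
    S=8
    def cost(q):
        h=cv2.convexHull((proj(c,boxpts(q[0],q[1],q[2],z0,z1))*16).astype(np.int32))
        r=np.zeros(g.shape,np.uint8); cv2.fillConvexPoly(r,h,255,cv2.LINE_AA,4)
        return np.abs(r/255.-m).sum()
    best=min((minimize(cost,[x0[0]+dx,x0[1]+dy,x0[2]+da],method='Nelder-Mead',options=dict(initial_simplex=np.array([[x0[0]+dx,x0[1]+dy,x0[2]+da]]*4)+np.vstack([np.zeros(3),np.diag([.006,.006,.1])]),xatol=1e-5,fatol=.1)) for dx in(-.004,.004) for dy in(-.004,.004) for da in(-.05,.05)),key=lambda r:r.fun)
    return best.x,best.fun,m.sum()
E
python3 - <<'E'
from fit import *
c=bot.calibration('wrist'); im=cv2.imread('pics/w1.png')[:,:,::-1]
for t in(35,50): print(fit(c,im,[.564,.187,np.radians(105)],thr=t,box=(386,146,424,242)))
t=bot.calibration('top'); im=cv2.imread('pics/top0.png')[:,:,::-1]
print(fit(t,im,[.564,.187,np.radians(105)],thr=40,box=(264,181,291,193)))
E
```

```text
(array([0.56847532, 0.18734047, 1.94300091]), np.float64(1124.9725490196079), np.uint64(889))
(array([0.5666846, 0.1872711, 1.8840613]), np.float64(583.9490196078432), np.uint64(1479))
(array([0.56489455, 0.18895409, 1.8692699 ]), np.float64(71.51372549019608), np.uint64(95))
```

```bash
python3 -m crank '[{"gripper":85,"travel":[-2,24,0],"twist":[0,0,0]},{"gripper":85,"travel":[-2,24,0],"twist":[0,0,0]},{"gripper":85,"travel":[-2,24,0],"twist":[0,0,0]},{"gripper":85,"travel":[0,0,20],"twist":[0,0,0.06]},{"gripper":85,"travel":[0,0,20],"twist":[0,0,0.06]},{"gripper":85,"travel":[0,0,20],"twist":[0,0,0]},{"gripper":85,"travel":[0,0,0],"twist":[0,0,0]},{"gripper":85,"travel":[0,0,0],"twist":[0,0,0]}]'
python3 - <<'E'
from fit import *
c,im=snap('wrist','w2')
p=proj(c,boxpts(.566,.1875,np.radians(107),.0885,.1105)); print(p.min(0),p.max(0))
u0,v0=(p.min(0)-12).astype(int);u1,v1=(p.max(0)+12).astype(int)
for t in(40,50,60): print(fit(c,im,[.566,.1875,np.radians(107)],thr=t,box=(u0,v0,u1,v1)))
E
```

```text
time: 2.52
ee_pos: [0.5655, 0.1878, 0.1721]
tcp_rot: [180.0, -0.0, 106.9]
wrist_force: [-0.0, 1.0, 0.1]
opening: 0.0851
grasp_force: 0.0
[312.93122118 154.67080238] [333.07567055 268.46685375]
(array([0.56864201, 0.18762521, 1.85966637]), np.float64(1217.9803921568628), np.uint64(1117))
(array([0.56837847, 0.18810895, 1.84158899]), np.float64(527.6156862745098), np.uint64(1889))
(array([0.56815247, 0.18761243, 1.8109789 ]), np.float64(1038.9411764705883), np.uint64(2712))
```

View pics/w2.png

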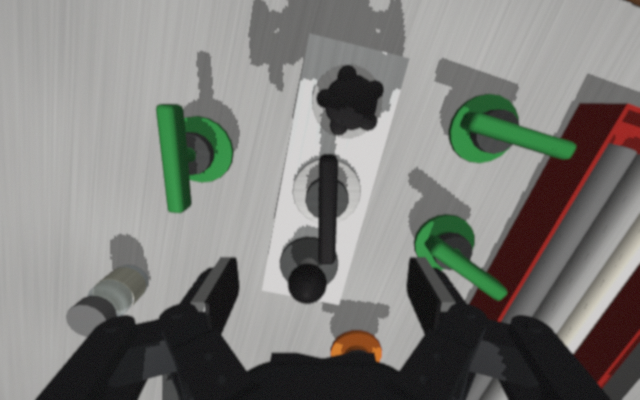

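Seen from close by, the bar runs from (328,155) to (327,263), almost vertical in the image, and it is the black T in the middle bore. I'm descending with a small correction.

```bash
python3 -m crank '[{"gripper":85,"travel":[0,2.5,15],"twist":[0,0,0.015]},{"gripper":85,"travel":[0,0,25],"twist":[0,0,0]},{"gripper":85,"travel":[0,0,25],"twist":[0,0,0]},{"gripper":85,"travel":[0,0,14],"twist":[0,0,0]},{"gripper":85,"travel":[0,0,10],"twist":[0,0,0]},{"gripper":85,"travel":[0,0,0],"twist":[0,0,0]},{"gripper":30,"travel":[0,0,0],"twist":[0,0,0]},{"gripper":30,"travel":[0,0,0],"twist":[0,0,0]},{"gripper":30,"travel":[0,0,0],"twist":[0,0,0]},{"gripper":10,"travel":[0,0,0],"twist":[0,0,0]},{"gripper":10,"travel":[0,0,0],"twist":[0,0,0]},{"gripper":10,"travel":[0,0,0],"twist":[0,0,0]}]' 60
```

```text
time: 4.08
ee_pos: [0.5679, 0.1883, 0.0824]
tcp_rot: [180.0, -0.0, 106.0]
wrist_force: [0.8, -0.0, 0.4]
opening: 0.0129
grasp_force: 62.5
```

```bash
python3 -m crank '[{"gripper":10,"travel":[0,0,-10],"twist":[0,0,0]},{"gripper":10,"travel":[0,0,-25],"twist":[0,0,0]},{"gripper":10,"travel":[0,0,-35],"twist":[0,0,0]},{"gripper":10,"travel":[0,0,-30],"twist":[0,0,0]},{"gripper":10,"travel":[0,0,-10],"twist":[0,0,0]},{"gripper":10,"travel":[-50,0,0],"twist":[0,0,0]},{"gripper":10,"travel":[0,0,0],"twist":[0,0,0]}]' | head -3
python3 - <<'E'
from h import *
t=bot.calibration('top')
b=np.array([[45,68],[313,32],[360,340],[87,378]])/6+[348,165]
P=unproj(t,b,.01)[:,:2]; print(P,P.mean(0)); 
for i in range(4):
    d=P[(i+1)%4]-P[i]; print(np.hypot(*d),np.degrees(np.arctan2(d[1],d[0])))
b=np.array([[125,98],[285,80],[313,288],[148,302]])/6+[348,165]
P=unproj(t,b,.054)[:,:2]; print(P,P.mean(0)); 
for i in range(4):
    d=P[(i+1)%4]-P[i]; print(np.hypot(*d),np.degrees(np.arctan2(d[1],d[0])))
E
```

```text
time: 4.95
ee_pos: [0.5818, 0.1378, 0.1912]
tcp_rot: [-179.9, 0.0, 105.8]
[[ 0.62548334 -0.09764354]
 [ 0.64862168 -0.26884773]
 [ 0.4514686  -0.29139692]
 [ 0.42848269 -0.12038357]] [ 0.53851408 -0.19456794]
0.1727606952359912 -82.30308334480254
0.19843841111899463 -173.47520352134416
0.17255120521463554 97.65524634013424
0.19830876533493433 6.584581608680137
[[ 0.59639485 -0.1426459 ]
 [ 0.60751542 -0.24165073]
 [ 0.4782509  -0.25444233]
 [ 0.47007615 -0.15377699]] [ 0.53805933 -0.19812899]
0.09962742247342511 -83.59120128318034
0.1298958820847931 -174.34859407990004
0.10099671235992048 94.64264579117065
0.12680818898538795 5.0358470100304995
```

```bash
python3 -m crank '[{"gripper":10,"travel":[-40,-19,0],"twist":[0,0,0]},{"gripper":10,"travel":[-40,-19,0],"twist":[0,0,0]},{"gripper":10,"travel":[-40,-19,0],"twist":[0,0,0]},{"gripper":10,"travel":[-40,-19,0],"twist":[0,0,0]},{"gripper":10,"travel":[-40,-19,0],"twist":[0,0,0]},{"gripper":10,"travel":[-40,-18,0],"twist":[0,0,0]},{"gripper":10,"travel":[0,0,0],"twist":[0,0,0]}]' | head -3
python3 -m crank '[{"gripper":10,"travel":[0,0,0],"twist":[0,0,0.173]},{"gripper":10,"travel":[0,0,0],"twist":[0,0,0.173]},{"gripper":10,"travel":[0,0,0],"twist":[0,0,0.173]},{"gripper":10,"travel":[0,0,0],"twist":[0,0,0.173]},{"gripper":10,"travel":[0,0,0],"twist":[0,0,0.173]},{"gripper":10,"travel":[0,0,0],"twist":[0,0,0.173]},{"gripper":10,"travel":[0,0,0],"twist":[0,0,0.173]},{"gripper":10,"travel":[0,0,0],"twist":[0,0,0.173]},{"gripper":10,"travel":[0,0,0],"twist":[0,0,0.173]},{"gripper":10,"travel":[0,0,0],"twist":[0,0,0.17]},{"gripper":10,"travel":[0,0,0],"twist":[0,0,0]},{"gripper":10,"travel":[0,0,0],"twist":[0,0,0]}]'
python3 - <<'E'
from h import *
c,im=snap('wrist','w3'); snap('side','s3'); snap('top','t3')
print(proj(c,[[.54,-.1965,.05],[.62,-.1965,.05]]), bot.get_obs()['ee_pos'])
E
```

```text
time: 5.82
ee_pos: [0.5382, -0.1237, 0.1913]
tcp_rot: [-179.9, -0.0, 105.8]
time: 7.32
ee_pos: [0.539, -0.121, 0.1919]
tcp_rot: [-180.0, 0.0, 7.3]
wrist_force: [-0.5, -1.1, -3.6]
opening: 0.0128
grasp_force: 61.9
[[397.07239849 195.39367694]
 [414.90372111 113.31050639]] [ 0.53905204 -0.121404    0.1921806 ]
```

View pics/w3.png

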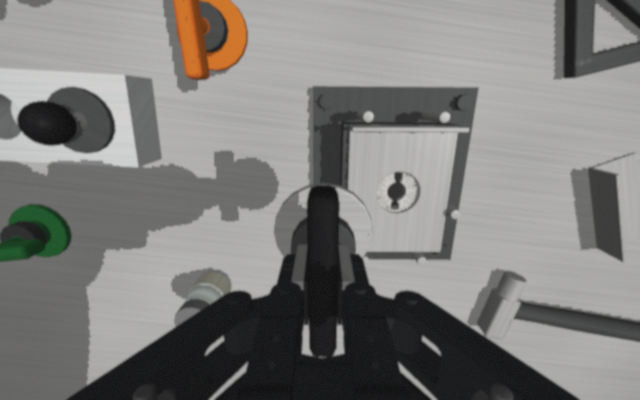

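The wrist view shows the clamp held at (322,270), with its collar at (324,230), and the socket and slots at (398,191) inside the bracket hole. I'll measure on an enlargement.

```bash
python3 - <<'E'
from h import *
im=cv2.imread('pics/w3.png')
a=cv2.resize(im[163:219,370:426],None,fx=10,fy=10,interpolation=cv2.INTER_CUBIC)
b=cv2.resize(im[175:365,270:375],None,fx=2.3,fy=2.9,interpolation=cv2.INTER_CUBIC)[:560]
b=cv2.resize(im[175:365,270:375],None,fx=2.2,fy=2.94,interpolation=cv2.INTER_CUBIC)[:558]
b=cv2.copyMakeBorder(b,0,560-b.shape[0],0,0,cv2.BORDER_CONSTANT)
cv2.imwrite('pics/w3c.png',np.hstack([a,b])); print(b.shape)
# dark blob of socket
g=im.max(2); m=(g<75).astype(np.uint8); w=np.zeros_like(m); w[168:216,376:420]=m[168:216,376:420]
n,l,s,ct=cv2.connectedComponentsWithStats(w); print(s[1:],ct[1:])
c=bot.calibration('wrist')
k=1+np.argmax(s[1:,4]); ys,xs=np.where(l==k)
for z in(.05,):
    P=unproj(c,np.c_[xs,ys],z)[:,:2]; mu=P.mean(0); e,V=np.linalg.eigh(np.cov(P.T)); print(mu,e,np.degrees(np.arctan2(*V[::-1,1])),np.ptp(P@V[:,1]))
    print(unproj(c,[[322.5,187],[322.5,355]],.1919-.083+.1105),unproj(c,[[321,187],[324,187]],.1919-.083+.1105))
E
```

```text
(560, 231, 3)
[[389 173  15  33 265]] [[396.00754717 189.64528302]]
[ 0.54556635 -0.1947025 ] [1.06724046e-05 6.51109015e-05] -176.3491452644109 0.03356593088806026
[[ 0.58737479 -0.11554809  0.2194    ]
 [ 0.50128208 -0.12627344  0.2194    ]] [[ 0.58729963 -0.11494672  0.2194    ]
 [ 0.58744995 -0.11614944  0.2194    ]]
```

View pics/w3c.png

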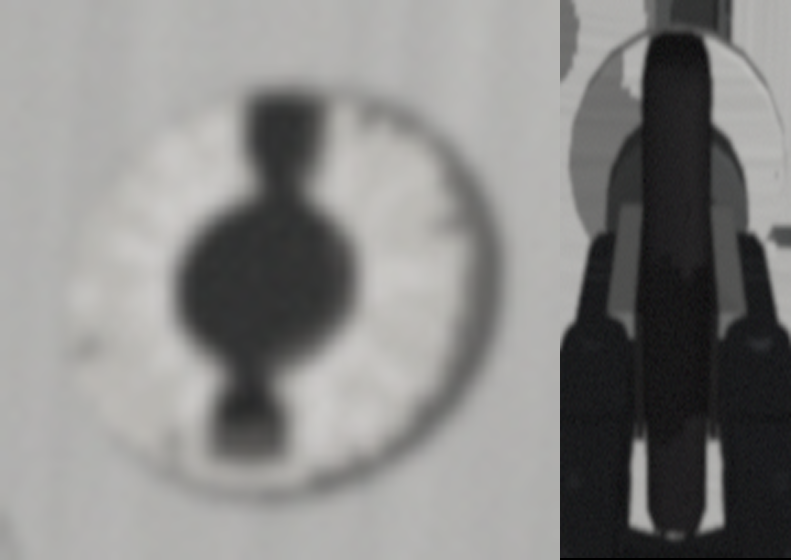

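```bash
python3 -m crank '[{"gripper":10,"travel":[0,0,0],"twist":[0,0,0.1745]},{"gripper":10,"travel":[0,0,0],"twist":[0,0,0.1745]},{"gripper":10,"travel":[0,0,0],"twist":[0,0,0.1745]},{"gripper":10,"travel":[0,0,0],"twist":[0,0,0.1745]},{"gripper":10,"travel":[0,0,0],"twist":[0,0,0.1745]},{"gripper":10,"travel":[0,0,0],"twist":[0,0,0.1745]},{"gripper":10,"travel":[0,0,0],"twist":[0,0,0.1745]},{"gripper":10,"travel":[0,0,0],"twist":[0,0,0.1745]},{"gripper":10,"travel":[30,-30,0],"twist":[0,0,0.1745]},{"gripper":10,"travel":[30,-30,0],"twist":[0,0,0]},{"gripper":10,"travel":[0,0,0],"twist":[0,0,0]},{"gripper":10,"travel":[0,0,0],"twist":[0,0,0]}]' | head -3
python3 - <<'E'
from h import *
c,im=snap('wrist','w4')
p=proj(c,[[.542,-.196,.05]])[0]; print(p)
u,v=(p-28).astype(int)
a=cv2.resize(im[v:v+56,u:u+56],None,fx=10,fy=10,interpolation=cv2.INTER_CUBIC)
b=cv2.resize(im[175:365,270:375],None,fx=2.2,fy=2.94,interpolation=cv2.INTER_CUBIC)[:558]
b=cv2.copyMakeBorder(b,0,560-b.shape[0],0,0,cv2.BORDER_CONSTANT)
print(u,v); cv2.imwrite('pics/w4c.png',np.hstack([a,b])[:,:,::-1])
E
```

```text
time: 8.98
ee_pos: [0.4142, -0.4039, 0.1985]
tcp_rot: [-166.2, 7.4, -50.9]
[177.11768589 219.05152044]
149 191
```

View pics/w4c.png

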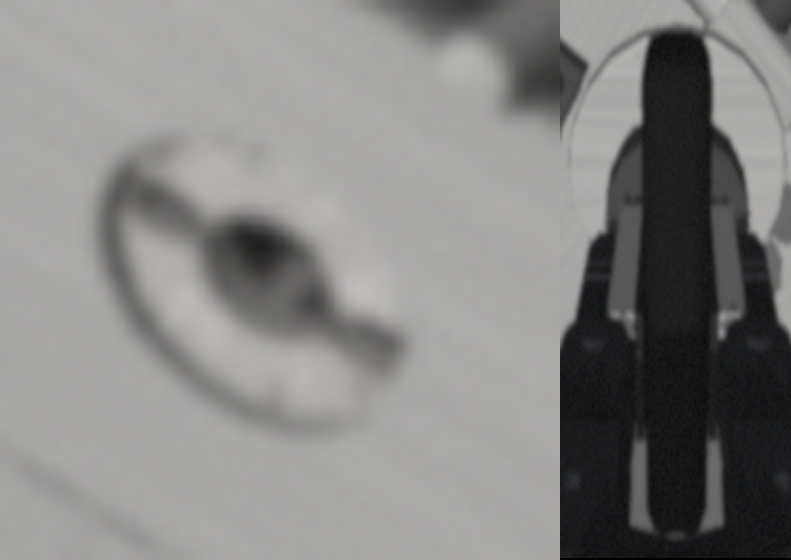

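The tool ended far off target and tilted, so I'm checking the joints before going on.

```bash
python3 - <<'E'
from h import *
o=bot.get_obs(); np.set_printoptions(precision=3,suppress=True)
for k in('q','qd','ee_pos','tcp_rot','wrist_force','opening','grasp_force'): print(k,o[k])
E
python3 -m crank '[{"gripper":10,"travel":[0,0,0],"twist":[0,0,0]},{"gripper":10,"travel":[0,0,0],"twist":[0,0,0]}]'
python3 -c "
from h import *; print(bot.get_obs()['q'])"
```

```text
q [-51.025  15.347  17.015  99.091  13.816 179.912]
qd [ 0.097 -0.756 -0.378 -0.075  0.099  0.142]
ee_pos [ 0.414 -0.404  0.199]
tcp_rot [-166.173    7.402  -50.939]
wrist_force [ 0.224  0.063 -3.056]
opening 0.013226136898631332
grasp_force 61.87101602554321
time: 9.28
ee_pos: [0.4142, -0.4037, 0.1992]
tcp_rot: [-166.2, 7.4, -51.0]
wrist_force: [0.3, -0.6, -3.8]
opening: 0.013
grasp_force: 61.9
[-51.02535798  15.31597855  17.02321067  99.08426242  13.82749006
 179.93392335]
```

The cause is the last joint: q6 reached its 180° limit (yaw = q1 + 180 − q6). The 72° clockwise twist therefore has to start from the half-turned grasp, yaw about 187°, so I'm going back upright and turning the other way.

```bash
cat > plan.py <<'E'
from h import *; import sys
from scipy.spatial.transform import Rotation as Ro
x,y,z,yaw,n=map(float,sys.argv[1:6]); n=int(n)
o=bot.get_obs(); R=Ro.from_euler('xyz',o['tcp_rot'],degrees=True); p=o['ee_pos']
G=Ro.from_euler('xyz',[180,0,yaw],degrees=True)
w=(R.inv()*G).as_rotvec()/n; d=(np.array([x,y,z])-p)/n
for i in range(n):
    print(np.round(1000*R.inv().apply(d),1),np.round(w,4)); R=R*Ro.from_rotvec(w)
E
python3 plan.py .45 -.36 .192 -20 5
```

```text
[ -2.1 -10.3   4.3] [-0.054   0.0119 -0.1105]
[ -1.  -10.7   3.7] [-0.054   0.0119 -0.1105]
[  0.2 -10.9   3.1] [-0.054   0.0119 -0.1105]
[  1.4 -11.    2.5] [-0.054   0.0119 -0.1105]
[  2.6 -10.9   2. ] [-0.054   0.0119 -0.1105]
```

```bash
python3 -m crank '[{"gripper":10,"travel":[-2,-10,4],"twist":[-0.054,0.012,-0.11]},{"gripper":10,"travel":[-1,-11,4],"twist":[-0.054,0.012,-0.11]},{"gripper":10,"travel":[0,-11,3],"twist":[-0.054,0.012,-0.11]},{"gripper":10,"travel":[1,-11,2],"twist":[-0.054,0.012,-0.11]},{"gripper":10,"travel":[3,-11,2],"twist":[-0.054,0.012,-0.11]},{"gripper":10,"travel":[0,0,0],"twist":[0,0,-0.17]},{"gripper":10,"travel":[0,0,0],"twist":[0,0,-0.17]},{"gripper":10,"travel":[0,0,0],"twist":[0,0,-0.17]},{"gripper":10,"travel":[0,0,0],"twist":[0,0,-0.17]},{"gripper":10,"travel":[0,0,0],"twist":[0,0,-0.17]},{"gripper":10,"travel":[0,0,0],"twist":[0,0,0]},{"gripper":10,"travel":[0,0,0],"twist":[0,0,0]}]'
python3 plan.py .54 -.26 .192 187 16
```

```text
time: 10.78
ee_pos: [0.4501, -0.3601, 0.1924]
tcp_rot: [-180.0, -0.0, 28.3]
wrist_force: [0.9, 0.8, -3.5]
opening: 0.0131
grasp_force: 61.9
[ 7.9 -2.8  0. ] [-0.     -0.     -0.1731]
[ 8.3 -1.4  0. ] [-0.     -0.     -0.1731]
[8.4 0.  0. ] [-0.     -0.     -0.1731]
[8.3 1.5 0. ] [-0.     -0.     -0.1731]
[7.9 2.9 0. ] [-0.     -0.     -0.1731]
[7.3 4.2 0. ] [-0.     -0.     -0.1731]
[6.5 5.4 0. ] [-0.     -0.     -0.1731]
[5.4 6.4 0. ] [-0.     -0.     -0.1731]
[4.3 7.3 0. ] [-0.     -0.     -0.1731]
[2.9 7.9 0. ] [-0.     -0.     -0.1731]
[1.5 8.3 0. ] [-0.     -0.     -0.1731]
[0.1 8.4 0. ] [-0.     -0.     -0.1731]
[-1.4  8.3  0. ] [-0.     -0.     -0.1731]
[-2.8  7.9  0. ] [-0.     -0.     -0.1731]
[-4.1  7.4  0. ] [-0.     -0.     -0.1731]
[-5.3  6.5  0. ] [-0.     -0.     -0.1731]
```

```bash
python3 -m crank '[{"gripper":10,"travel":[8,-3,0],"twist":[0,0,-0.173]},{"gripper":10,"travel":[8,-1,0],"twist":[0,0,-0.173]},{"gripper":10,"travel":[8,0,0],"twist":[0,0,-0.173]},{"gripper":10,"travel":[8,1.5,0],"twist":[0,0,-0.173]},{"gripper":10,"travel":[8,3,0],"twist":[0,0,-0.173]},{"gripper":10,"travel":[7,4,0],"twist":[0,0,-0.173]},{"gripper":10,"travel":[6.5,5.5,0],"twist":[0,0,-0.173]},{"gripper":10,"travel":[5.5,6.5,0],"twist":[0,0,-0.173]},{"gripper":10,"travel":[4,7,0],"twist":[0,0,-0.173]},{"gripper":10,"travel":[3,8,0],"twist":[0,0,-0.173]},{"gripper":10,"travel":[1.5,8,0],"twist":[0,0,-0.173]},{"gripper":10,"travel":[0,8,0],"twist":[0,0,-0.173]}]' | head -3
python3 -m crank '[{"gripper":10,"travel":[-1.5,8,0],"twist":[0,0,-0.173]},{"gripper":10,"travel":[-3,8,0],"twist":[0,0,-0.173]},{"gripper":10,"travel":[-4,7,0],"twist":[0,0,-0.173]},{"gripper":10,"travel":[-5,7,0],"twist":[0,0,-0.173]},{"gripper":10,"travel":[0,0,0],"twist":[0,0,0]},{"gripper":10,"travel":[0,0,0],"twist":[0,0,0]}]'
python3 - <<'E'
from h import *
print(bot.get_obs()['q'])
c,im=snap('wrist','w5')
p=proj(c,[[.542,-.196,.05]])[0]; print(p)
u,v=(p-28).astype(int)
a=cv2.resize(im[v:v+56,u:u+56],None,fx=10,fy=10,interpolation=cv2.INTER_CUBIC)
print(u,v); cv2.imwrite('pics/w5c.png',a[:,:,::-1])
E
```

```text
time: 12.28
ee_pos: [0.5168, -0.2865, 0.1923]
tcp_rot: [180.0, -0.0, 147.6]
time: 13.02
ee_pos: [0.5386, -0.262, 0.1923]
tcp_rot: [180.0, -0.0, -173.1]
wrist_force: [-0.1, -0.1, -3.5]
opening: 0.0129
grasp_force: 61.9
[-2.59431387e+01  1.11909647e+01  1.26678049e+01  9.15104058e+01
  2.53154381e-03 -3.27949686e+01]
[386.97294175 197.80535368]
358 169
```

View pics/w5c.png

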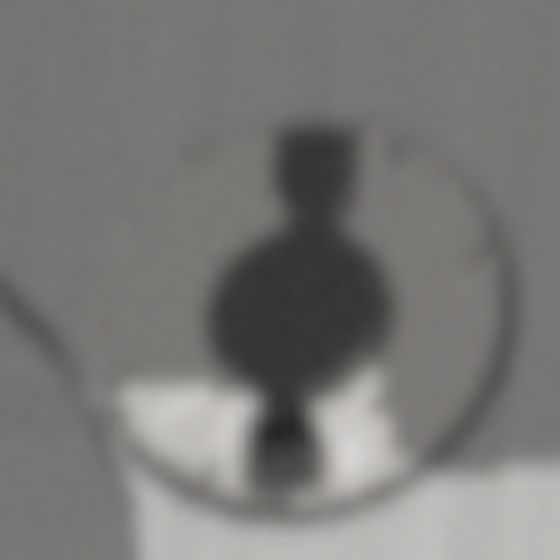

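The tenth and last view shows the socket centre at crop (301,309), i.e. pixel (387.7,199.5), and slot ends at (317,128) and (285,490). From here on it is numbers only. I'll combine the two opposite views to cancel the camera bias.

```bash
python3 - <<'E'
from h import *
from scipy.spatial.transform import Rotation as Ro
np.set_printoptions(precision=4,suppress=True)
c=bot.calibration('wrist'); o=bot.get_obs()
def M(p,r):
    T=np.eye(4);T[:3,:3]=Ro.from_euler('xyz',r,degrees=True).as_matrix();T[:3,3]=p;return T
CT=np.array(c['camera_from_world'])@M(o['ee_pos'],o['tcp_rot'])
c3=dict(c); c3['camera_from_world']=CT@np.linalg.inv(M([.53905,-.1214,.19218],[180,0,7.3]))
def px(u,v,a,b): return [u+(a+.5)/10-.5,v+(b+.5)/10-.5]
for cc,u,v,mid,e1,e2,p,yaw in((c3,370,163,(266.5,279.5),(287,95),(247,460),[.53905,-.1214],7.3),(c,358,169,(301,309.5),(317,128),(285,490),o['ee_pos'][:2],186.9)):
    P=unproj(cc,[px(u,v,*mid),px(u,v,*e1),px(u,v,*e2)],.05)[:,:2]
    d=P[1]-P[2]; print('socket',P[0],'len',np.hypot(*d),'ang',np.degrees(np.arctan2(d[1],d[0])))
    a=np.radians(yaw); ax=np.array([np.cos(a),np.sin(a)]); ay=np.array([np.sin(a),-np.cos(a)])
    print('in tool',(P[0]-p)@ax,(P[0]-p)@ay)
# clamp: collar and handle in tool frame (w3), using c3
def tool(P): 
    q=np.c_[P,np.ones(len(P))]; return (np.linalg.inv(M([.53905,-.1214,.19218],[180,0,7.3]))@q.T).T[:,:3]
for z in(.1545,.158,.162):
    print(z,tool(unproj(c3,[[274.5,231],[372.3,231],[323.4,183.5]],z)))
print(tool(unproj(c3,[[322.5,187],[322.5,355]],.2194)),tool(unproj(c3,[[322.5,187],[322.5,355]],.1974)))
E
```

```text
socket [ 0.5449 -0.1951] len 0.03821197598442226 ang 5.765220163183459
in tool -0.0035792296276619113 0.07380709404869157
socket [ 0.5436 -0.195 ] len 0.03868717552529787 ang -173.9615794947253
in tool -0.013066066430158172 0.06596368507275875
0.1545 [[-0.0003 -0.0321  0.0377]
 [-0.0003  0.0329  0.0377]
 [ 0.0324  0.0004  0.0377]]
0.158 [[ 0.0013 -0.0315  0.0342]
 [ 0.0012  0.0322  0.0342]
 [ 0.0333  0.0003  0.0342]]
0.162 [[ 0.0032 -0.0308  0.0302]
 [ 0.0031  0.0315  0.0302]
 [ 0.0344  0.0003  0.0302]]
[[ 0.0487 -0.0003 -0.0272]
 [-0.0381 -0.0003 -0.0272]] [[ 0.0424 -0.0003 -0.0052]
 [-0.061  -0.0003 -0.0052]]
```

The two views agree: socket at (0.5443, -0.195), slot line at 6°, slot length 38.5 mm against 39 given. The clamp sits centred in the tool within about 0.5 mm. I'm moving above the socket at yaw 186°.

```bash
python3 plan.py .5443 -.195 .192 186 3
```

```text
[-4.6 22.   0.1] [ 0.0001 -0.0002  0.0052]
[-4.5 22.   0.1] [ 0.0001 -0.0002  0.0052]
[-4.3 22.   0.1] [ 0.0001 -0.0002  0.0052]
```

```bash
python3 -m crank '[{"gripper":10,"travel":[-4.6,22,0],"twist":[0,0,0.005]},{"gripper":10,"travel":[-4.5,22,0],"twist":[0,0,0.005]},{"gripper":10,"travel":[-4.3,22,0],"twist":[0,0,0.006]},{"gripper":10,"travel":[0,0,0],"twist":[0,0,0]},{"gripper":10,"travel":[0,0,0],"twist":[0,0,0]},{"gripper":10,"travel":[0,0,25],"twist":[0,0,0]},{"gripper":10,"travel":[0,0,25],"twist":[0,0,0]},{"gripper":10,"travel":[0,0,20],"twist":[0,0,0]},{"gripper":10,"travel":[0,0,0],"twist":[0,0,0]},{"gripper":10,"travel":[0,0,0],"twist":[0,0,0]}]'
python3 plan.py .5443 -.195 .105 186 1
python3 - <<'E'
from h import *
print(bot.get_obs()['torque'],bot.get_obs()['ee_pos'])
E
```

```text
time: 14.32
ee_pos: [0.5444, -0.1953, 0.1233]
tcp_rot: [-180.0, 0.0, -173.8]
wrist_force: [-0.6, -0.2, -1.7]
opening: 0.0132
grasp_force: 61.7
[ 0.1  0.3 18.3] [-0.0001  0.0005  0.0028]
[ 0.01005652 -0.03470952  0.03715859] [ 0.54443671 -0.19531232  0.12325338]
```

```bash
python3 -m crank '[{"gripper":10,"travel":[0,0,3],"twist":[0,0,0]},{"gripper":10,"travel":[0,0,3],"twist":[0,0,0]},{"gripper":10,"travel":[0,0,3],"twist":[0,0,0]},{"gripper":10,"travel":[0,0,2],"twist":[0,0,0]},{"gripper":10,"travel":[0,0,0],"twist":[0,0,0]},{"gripper":10,"travel":[0,0,0],"twist":[0,0,0]}]' | sed -n 1,4p
python3 -m crank '[{"gripper":10,"travel":[0,0,2],"twist":[0,0,0]},{"gripper":10,"travel":[0,0,2],"twist":[0,0,0]},{"gripper":10,"travel":[0,0,0],"twist":[0,0,0]},{"gripper":10,"travel":[0,0,0],"twist":[0,0,0]}]' | sed -n 1,4p
python3 -m crank '[{"gripper":10,"travel":[0,0,2],"twist":[0,0,0]},{"gripper":10,"travel":[0,0,2],"twist":[0,0,0]},{"gripper":10,"travel":[0,0,0],"twist":[0,0,0]},{"gripper":10,"travel":[0,0,0],"twist":[0,0,0]}]' | sed -n 1,4p
```

```text
time: 15.08
ee_pos: [0.5443, -0.1947, 0.1114]
tcp_rot: [180.0, -0.0, -173.8]
wrist_force: [0.3, -0.1, -2.8]
time: 15.58
ee_pos: [0.5442, -0.1947, 0.1073]
tcp_rot: [180.0, -0.0, -173.8]
wrist_force: [0.0, 0.4, -2.6]
time: 16.08
ee_pos: [0.5442, -0.1947, 0.1033]
tcp_rot: [180.0, -0.0, -173.8]
wrist_force: [0.4, 1.0, -2.8]
```

The nose is in the bore with almost no side force. Next I'm feeling for the slots.

```bash
python3 -m crank '[{"gripper":10,"travel":[0,0,1],"twist":[0,0,0]},{"gripper":10,"travel":[0,0,1],"twist":[0,0,0]},{"gripper":10,"travel":[0,0,0],"twist":[0,0,0]},{"gripper":10,"travel":[0,0,0],"twist":[0,0,0]}]' | sed -n 1,4p
python3 -m crank '[{"gripper":10,"travel":[0,0,1],"twist":[0,0,0]},{"gripper":10,"travel":[0,0,0.5],"twist":[0,0,0]},{"gripper":10,"travel":[0,0,0],"twist":[0,0,0]},{"gripper":10,"travel":[0,0,0],"twist":[0,0,0]}]' | sed -n 1,4p
python3 -m crank '[{"gripper":10,"travel":[0,0,1],"twist":[0,0,0]},{"gripper":10,"travel":[0,0,0.5],"twist":[0,0,0]},{"gripper":10,"travel":[0,0,0],"twist":[0,0,0]},{"gripper":10,"travel":[0,0,0],"twist":[0,0,0]}]' | sed -n 1,4p
```

```text
time: 16.58
ee_pos: [0.5442, -0.1947, 0.1013]
tcp_rot: [180.0, -0.0, -173.8]
wrist_force: [-1.0, 0.5, -3.0]
time: 17.08
ee_pos: [0.5442, -0.1948, 0.0998]
tcp_rot: [180.0, -0.0, -173.8]
wrist_force: [-0.1, -0.6, -3.0]
time: 17.58
ee_pos: [0.5443, -0.1948, 0.0985]
tcp_rot: [180.0, 0.0, -173.8]
wrist_force: [0.7, -1.6, -0.6]
```

```bash
python3 -m crank '[{"gripper":10,"travel":[0,0,0.5],"twist":[0,0,0]},{"gripper":10,"travel":[0,0,0],"twist":[0,0,0]},{"gripper":10,"travel":[0,0,0],"twist":[0,0,0]}]' | sed -n 1,4p
python3 -c "from h import *; print(bot.get_obs()['torque'])"
```

```text
time: 17.95
ee_pos: [0.5442, -0.1948, 0.0977]
tcp_rot: [180.0, -0.0, -173.8]
wrist_force: [1.4, -2.0, -2.4]
[-0.57195784 -0.20577897 -0.02936131]
```

```bash
python3 -m crank '[{"gripper":10,"travel":[-0.2,-0.4,0.7],"twist":[0,0,0]},{"gripper":10,"travel":[0,0,0],"twist":[0,0,0]},{"gripper":10,"travel":[0,0,0],"twist":[0,0,0]}]' | sed -n 1,4p
python3 -c "from h import *; print(bot.get_obs()['torque'])"
python3 -m crank '[{"gripper":10,"travel":[0,0,0.7],"twist":[0,0,0]},{"gripper":10,"travel":[0,0,0],"twist":[0,0,0]},{"gripper":10,"travel":[0,0,0],"twist":[0,0,0]}]' | sed -n 1,4p
python3 -c "from h import *; print(bot.get_obs()['torque'])"
```

```text
time: 18.32
ee_pos: [0.5443, -0.195, 0.0968]
tcp_rot: [180.0, -0.0, -173.8]
wrist_force: [1.1, -0.5, -3.1]
[-0.25028163 -0.17464438 -0.14141472]
time: 18.7
ee_pos: [0.5444, -0.195, 0.0963]
tcp_rot: [180.0, -0.0, -173.8]
wrist_force: [0.0, -0.1, -2.5]
[-0.09809065 -0.04809676 -0.15474014]
```

```bash
python3 -m crank '[{"gripper":10,"travel":[0,0,0.8],"twist":[0,0,0.02]},{"gripper":10,"travel":[0,0,0.7],"twist":[0,0,0]},{"gripper":10,"travel":[0,0,0],"twist":[0,0,0]},{"gripper":10,"travel":[0,0,0],"twist":[0,0,0]}]' | sed -n 1,4p
python3 -c "from h import *; print(bot.get_obs()['torque'])"
python3 -m crank '[{"gripper":10,"travel":[0,0,0.8],"twist":[0,0,0]},{"gripper":10,"travel":[0,0,0.7],"twist":[0,0,0]},{"gripper":10,"travel":[0,0,0],"twist":[0,0,0]},{"gripper":10,"travel":[0,0,0],"twist":[0,0,0]}]' | sed -n 1,4p
python3 -c "from h import *; print(bot.get_obs()['torque'])"
```

```text
time: 19.2
ee_pos: [0.5444, -0.195, 0.0947]
tcp_rot: [180.0, -0.0, -174.9]
wrist_force: [1.2, 0.0, -4.1]
[-0.11363913 -0.13539329 -0.08124399]
time: 19.7
ee_pos: [0.5443, -0.1951, 0.0931]
tcp_rot: [180.0, -0.0, -174.9]
wrist_force: [0.1, -0.9, -5.8]
[-0.09513958 -0.15870812 -0.07890243]
```

```bash
python3 -m crank '[{"gripper":10,"travel":[0,0,0.7],"twist":[0,0,0]},{"gripper":10,"travel":[0,0,0.7],"twist":[0,0,0]},{"gripper":10,"travel":[0,0,0],"twist":[0,0,0]},{"gripper":10,"travel":[0,0,0],"twist":[0,0,0]}]' | sed -n 1,4p
python3 -c "from h import *; print(bot.get_obs()['torque'])"
python3 -m crank '[{"gripper":10,"travel":[0,0,0.6],"twist":[0,0,0]},{"gripper":10,"travel":[0,0,0],"twist":[0,0,0]},{"gripper":10,"travel":[0,0,0],"twist":[0,0,0]}]' | sed -n 1,4p
python3 -c "from h import *; print(bot.get_obs()['torque'])"
```

```text
time: 20.2
ee_pos: [0.5444, -0.1951, 0.092]
tcp_rot: [180.0, -0.0, -174.9]
wrist_force: [-0.8, 0.2, -1.8]
[ 0.0514226   0.12175843 -0.01906308]
time: 20.58
ee_pos: [0.5445, -0.1951, 0.0916]
tcp_rot: [180.0, -0.0, -174.9]
wrist_force: [-1.6, 0.7, 1.0]
[ 0.11048259  0.22439207 -0.01340274]
```

```bash
python3 -m crank '[{"gripper":10,"travel":[0.2,0.1,0.7],"twist":[0,0,0]},{"gripper":10,"travel":[0,0,0.5],"twist":[0,0,0]},{"gripper":10,"travel":[0,0,0],"twist":[0,0,0]},{"gripper":10,"travel":[0,0,0],"twist":[0,0,0]}]' | sed -n 1,4p
python3 -c "from h import *; print(bot.get_obs()['torque'])"
python3 -m crank '[{"gripper":10,"travel":[0,0,0.7],"twist":[0,0,0]},{"gripper":10,"travel":[0,0,0.5],"twist":[0,0,0]},{"gripper":10,"travel":[0,0,0],"twist":[0,0,0]},{"gripper":10,"travel":[0,0,0],"twist":[0,0,0]}]' | sed -n 1,4p
python3 -c "from h import *; print(bot.get_obs()['torque'])"
```

```text
time: 21.08
ee_pos: [0.5445, -0.195, 0.0906]
tcp_rot: [180.0, 0.0, -174.9]
wrist_force: [-0.2, 0.8, 4.8]
[ 0.11088445  0.15030753 -0.04056679]
time: 21.58
ee_pos: [0.5445, -0.1951, 0.0897]
tcp_rot: [180.0, 0.0, -174.9]
wrist_force: [-0.9, 2.3, 7.9]
[ 0.25338888  0.41308621 -0.01931904]
```

The force follows the 4 N/mm spring, so the pin is passing the lip. I'm adding a little more push and trying a small clockwise turn.

```bash
python3 -m crank '[{"gripper":10,"travel":[0,0,0.5],"twist":[0,0,0]},{"gripper":10,"travel":[0,0,0],"twist":[0,0,0]},{"gripper":10,"travel":[0,0,0],"twist":[0,0,0.05]},{"gripper":10,"travel":[0,0,0],"twist":[0,0,0.05]},{"gripper":10,"travel":[0,0,0],"twist":[0,0,0.05]},{"gripper":10,"travel":[0,0,0],"twist":[0,0,0]},{"gripper":10,"travel":[0,0,0],"twist":[0,0,0]}]' | sed -n 1,5p
python3 -c "from h import *; print(bot.get_obs()['torque'])"
```

```text
time: 22.45
ee_pos: [0.5449, -0.1954, 0.0896]
tcp_rot: [-180.0, 0.1, 176.5]
wrist_force: [-0.7, 0.8, 8.1]
opening: 0.0132
[-0.05900571  0.07271078 -0.05564472]
```

```bash
python3 -m crank '[{"gripper":10,"travel":[0,0,0.15],"twist":[0,0,0.08]},{"gripper":10,"travel":[0,0,0.15],"twist":[0,0,0.08]},{"gripper":10,"travel":[0,0,0.15],"twist":[0,0,0.08]},{"gripper":10,"travel":[0,0,0],"twist":[0,0,0]},{"gripper":10,"travel":[0,0,0],"twist":[0,0,0]}]' | sed -n 1,5p
python3 -c "from h import *; print(bot.get_obs()['torque'])"
python3 -m crank '[{"gripper":10,"travel":[0,0,0.15],"twist":[0,0,0.08]},{"gripper":10,"travel":[0,0,0.15],"twist":[0,0,0.08]},{"gripper":10,"travel":[0,0,0.15],"twist":[0,0,0.08]},{"gripper":10,"travel":[0,0,0],"twist":[0,0,0]},{"gripper":10,"travel":[0,0,0],"twist":[0,0,0]}]' | sed -n 1,5p
python3 -c "from h import *; print(bot.get_obs()['torque'])"
```

```text
time: 23.08
ee_pos: [0.545, -0.1955, 0.0893]
tcp_rot: [-180.0, 0.1, 162.7]
wrist_force: [-0.3, 1.0, 10.1]
opening: 0.0127
[-0.05849563  0.12135511 -0.05646867]
time: 23.7
ee_pos: [0.5451, -0.1955, 0.0891]
tcp_rot: [180.0, 0.1, 149.0]
wrist_force: [-0.5, -0.1, 11.5]
opening: 0.0131
[-0.10284751  0.15153796 -0.10171003]
```

```bash
python3 -m crank '[{"gripper":10,"travel":[0,0,0],"twist":[0,0,0.08]},{"gripper":10,"travel":[0,0,0.1],"twist":[0,0,0.08]},{"gripper":10,"travel":[0,0,0],"twist":[0,0,0.08]},{"gripper":10,"travel":[0,0,0],"twist":[0,0,0]},{"gripper":10,"travel":[0,0,0],"twist":[0,0,0]}]' | sed -n 1,5p
python3 -c "from h import *; print(bot.get_obs()['torque'])"
python3 -m crank '[{"gripper":10,"travel":[0,0,0.1],"twist":[0,0,0.08]},{"gripper":10,"travel":[0,0,0],"twist":[0,0,0.08]},{"gripper":10,"travel":[0,0,0],"twist":[0,0,0.08]},{"gripper":10,"travel":[0,0,0],"twist":[0,0,0]},{"gripper":10,"travel":[0,0,0],"twist":[0,0,0]}]' | sed -n 1,5p
python3 -c "from h import *; print(bot.get_obs()['torque'])"
```

```text
time: 24.32
ee_pos: [0.5451, -0.1955, 0.0889]
tcp_rot: [179.9, 0.1, 135.2]
wrist_force: [-0.2, 0.4, 11.3]
opening: 0.013
[-0.02020384  0.23458222 -0.14028865]
time: 24.95
ee_pos: [0.5448, -0.1955, 0.0885]
tcp_rot: [179.9, 0.1, 121.4]
wrist_force: [0.9, -0.9, 8.3]
opening: 0.0127
[-0.08978459  0.26437436 -0.13431072]
```

```bash
for i in 1; do python3 -m crank '[{"gripper":10,"travel":[0,0,0.1],"twist":[0,0,0.035]},{"gripper":10,"travel":[0,0,0.1],"twist":[0,0,0.035]},{"gripper":10,"travel":[0,0,0],"twist":[0,0,0]},{"gripper":10,"travel":[0,0,0],"twist":[0,0,0]}]' | sed -n 1,4p; done
python3 -c "from h import *; print(bot.get_obs()['torque'])"
python3 -m crank '[{"gripper":10,"travel":[0,0,0.1],"twist":[0,0,0.035]},{"gripper":10,"travel":[0,0,0],"twist":[0,0,0]},{"gripper":10,"travel":[0,0,0],"twist":[0,0,0]}]' | sed -n 1,4p
python3 -c "from h import *; print(bot.get_obs()['torque'])"
```

```text
time: 25.45
ee_pos: [0.5449, -0.1955, 0.0884]
tcp_rot: [179.9, 0.1, 117.5]
wrist_force: [-0.8, 0.3, 10.6]
[-0.03603028  0.22087245  0.02158664]
time: 25.82
ee_pos: [0.5449, -0.1954, 0.0884]
tcp_rot: [179.9, 0.1, 115.5]
wrist_force: [-0.3, -1.5, 10.2]
[0.0254864  0.31917984 0.0039842 ]
```

```bash
for_=1; python3 -m crank '[{"gripper":10,"travel":[0,0,0],"twist":[0,0,0.02]},{"gripper":10,"travel":[0,0,0],"twist":[0,0,0]},{"gripper":10,"travel":[0,0,0],"twist":[0,0,0]}]' | sed -n 1,4p
python3 -c "from h import *; print(bot.get_obs()['torque'])"
python3 -m crank '[{"gripper":10,"travel":[0,0,0],"twist":[0,0,0.02]},{"gripper":10,"travel":[0,0,0],"twist":[0,0,0]},{"gripper":10,"travel":[0,0,0],"twist":[0,0,0]}]' | sed -n 1,4p
python3 -c "from h import *; print(bot.get_obs()['torque'])"
```

```text
time: 26.2
ee_pos: [0.5449, -0.1955, 0.0884]
tcp_rot: [179.9, 0.1, 114.3]
wrist_force: [-1.5, 0.3, 10.1]
[-0.10461047  0.35133557  0.08404345]
time: 26.58
ee_pos: [0.5447, -0.1955, 0.0884]
tcp_rot: [179.9, 0.1, 113.2]
wrist_force: [-1.5, 0.1, 10.6]
[-0.04989599  0.55608429  0.06860908]
```

```bash
python3 -m crank '[{"gripper":10,"travel":[0,0,0],"twist":[0,0,0.02]},{"gripper":10,"travel":[0,0,0],"twist":[0,0,0]},{"gripper":10,"travel":[0,0,0],"twist":[0,0,0]}]' | sed -n 1,4p
python3 -c "from h import *; print(bot.get_obs()['torque'])"
python3 -m crank '[{"gripper":10,"travel":[0,0,0],"twist":[0,0,0.02]},{"gripper":10,"travel":[0,0,0],"twist":[0,0,0]},{"gripper":10,"travel":[0,0,0],"twist":[0,0,0]}]' | sed -n 1,4p
python3 -c "from h import *; print(bot.get_obs()['torque'])"
```

```text
time: 26.95
ee_pos: [0.5446, -0.1955, 0.0884]
tcp_rot: [180.0, 0.1, 112.0]
wrist_force: [-2.9, -0.3, 11.2]
[-0.13985044  0.71415836  0.1301588 ]
time: 27.32
ee_pos: [0.5445, -0.1955, 0.0884]
tcp_rot: [180.0, 0.1, 110.9]
wrist_force: [-3.3, 0.3, 11.8]
[-0.13161094  0.78860409  0.3665884 ]
```

The torque jumped by 0.24 N m at yaw 111°, 75° past the slots, so that is the stop. I'm letting go and lifting straight up.

```bash
python3 -m crank '[{"gripper":20,"travel":[0,0,0],"twist":[0,0,0]},{"gripper":35,"travel":[0,0,0],"twist":[0,0,0]},{"gripper":60,"travel":[0,0,0],"twist":[0,0,0]},{"gripper":60,"travel":[0,0,0],"twist":[0,0,0]},{"gripper":60,"travel":[0,0,0],"twist":[0,0,0]},{"gripper":60,"travel":[0,0,0],"twist":[0,0,0]}]'
python3 -m crank '[{"gripper":60,"travel":[0,0,-5],"twist":[0,0,0]},{"gripper":60,"travel":[0,0,-15],"twist":[0,0,0]},{"gripper":60,"travel":[0,0,-30],"twist":[0,0,0]},{"gripper":60,"travel":[0,0,-40],"twist":[0,0,0]},{"gripper":60,"travel":[0,0,-30],"twist":[0,0,0]},{"gripper":60,"travel":[0,0,0],"twist":[0,0,0]},{"gripper":60,"travel":[0,0,0],"twist":[0,0,0]}]'
python3 - <<'E'
from fit import *
c,im=snap('wrist','w6'); print(bot.get_obs()['ee_pos'])
a=np.radians(111); x0=[.5445,-.195,a]; z1=.04+.065+.011; 
p=proj(c,boxpts(*x0,z1-.022,z1)); u0,v0=(p.min(0)-12).astype(int);u1,v1=(p.max(0)+12).astype(int); print(u0,v0,u1,v1)
for t in(45,50,55,60):
    r=fit(c,im,x0,z1-.022,z1,t,(u0,v0,u1,v1)); print(t,r,np.degrees(r[0][2]))
E
```

```text
time: 28.08
ee_pos: [0.5443, -0.195, 0.0871]
tcp_rot: [-180.0, -0.0, 110.9]
wrist_force: [-0.6, 0.1, 0.3]
opening: 0.0598
grasp_force: 0.0
time: 28.95
ee_pos: [0.5442, -0.1951, 0.207]
tcp_rot: [-180.0, -0.0, 110.9]
wrist_force: [0.0, -0.7, 0.0]
opening: 0.06
grasp_force: 0.0
[ 0.54402603 -0.19494297  0.20643586]
301 136 343 262
45 (array([ 0.54481798, -0.19615124,  1.93830601]), np.float64(462.47058823529414), np.uint64(1409)) 111.0567537592368
50 (array([ 0.54483415, -0.19618435,  1.93823608]), np.float64(427.49411764705883), np.uint64(1451)) 111.05274726139865
55 (array([ 0.54434112, -0.19525186,  1.94191847]), np.float64(394.69803921568626), np.uint64(1514)) 111.26373257465092
60 (array([ 0.54461574, -0.19505158,  1.93935839]), np.float64(389.6313725490196), np.uint64(1568)) 111.11705049971596
```

The silhouette fit puts the released clamp on the socket axis within 1 mm, with its handle at 111°, as left at the stop. I'm handing the job in.

```bash
python3 -c "from workcell import bot; print(bot.job_done())"
```

```text
the job is handed in; nothing more can be done
None
```

The clamp is through the bracket and twisted clockwise to its stop (torque jumped 0.24 N m there), then released on the socket axis within about 1 mm; the job is handed in at about 29 s, with no verdict shown and the final 16 N clamping force not measured directly.

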